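# Riddle the sawn seal stones and start the dust extractor

## Robot

A 6-joint arm with a two-finger parallel gripper is mounted at the origin on the work surface. World frame = base frame: x ahead of the robot, y to its left, z up, the work surface at z = 0. Lengths are in m, angles in rad, forces in N, time in s.
With the tool pointing down it reaches from about 0.25 to 0.725 m from the base axis. Payload 4 kg.
Tool frame: the origin (TCP) lies on the front face of the gripper's body, between the roots of the fingers; the fingertips stand 73 mm ahead of it and the grasp point (between the pads) lies 54 mm ahead of it; z points along the fingers, y is the line along which they close (so a half turn about z gives the same grasp; the last joint's range is limited). The gripper opens to 85 mm and grips with 20 to 120 N. Pads are 22 mm wide; open, the fingers measure 114 mm over their backs; the gripper's body (76 mm by 85 mm) begins 54 mm behind the grasp point. The pads swing forward as they close: fully open they stand 13 mm farther back than shut.
Start: joints at [-1.288, 0.241, 0.005, 1.335, 0, 1.571], TCP at [0.14, -0.48, 0.304] pointing down, gripper open.
Joint ranges: [-2.72, 2.72], [-1.05, 1.87], [-1.09, 1.28], [-1.99, 2.15], [-1.42, 1.44], [-3.14, 3.14]. Speed limits (rad/s): [2.79, 2.79, 3.14, 3.14, 3.14, 3.14].

## Interface

Orientations are given as a unit quaternion [x, y, z, w].
In Python, from workcell import bot gives the robot as it stands. The module is installed in compiled form; this text tells all that it offers.
- The arm moves only by the tool step_arm, never from a script. Its argument "rows" is a list of rows, each a list of 2 entries, a list of its own where there are three numbers: the shift along the tool's x, y, z in mm, then the turn about the tool's z in degrees. A call has 1 to 12 rows; each row is the pose to reach, as a shift and turn from the pose commanded when the call began, along the tool's axes at that moment; what a row does not reach only later rows make up. A row lasts 1/8 s, in which the tool goes at most 62.5 mm and 10.7 degrees, less where a joint would pass 70% of its speed; a pose out of reach is approached as far as the arm can. A call with a gripper value outside its range is refused whole. "claw" is the gripper's target within -1 to 1 (shut at 1, half-way at 0, fully open at -1), set as the call begins (left out, the last holds). The fingers move at their own pace and stop on an object; the grip force is fixed at half the most. Time passes only in rows, so rows that repeat a pose let the fingers close. It gives the time, the measured TCP pose, the force, the opening and the grip force at its end, in the units of the state.
- bot.get_obs(): the state, without advancing time (a new reading comes with each control period).
- bot.camera(name): name is "scene" or "top" or "wrist"; returns (picture, depth): 480x640x3 uint8, red, green, blue; 480x640 float32, m along the optical axis (not along the pixel's ray), 0 where there is no reading.
- bot.camera_params(name): a dict with "fx", "fy", "cx", "cy" (pixels), "pose" (4x4, takes a point from camera to world coordinates). Camera axes: x right, y up, looking along -z (the intrinsics and any distortion apply to the point x, -y, -z); pixel columns grow to the right and rows downward; lengths in m; the calibration is good to about 2 mm. A picture is of the moment at which its call begins: read the wrist's pose just before it. camera_params takes no time and is no camera call; for the wrist camera it gives the pose at the moment of the call.
- bot.job_done(): hands the job in; it is judged then, once.
Trained networks look in the newest picture that a camera, given by its name, has taken for a name from the list of things; names that differ only in an ending like _2 or _b are one class to them, and where a whole thing is asked for, a point or a joint stands for the part that bears it (a point fixed in the world has none). Each returns a list of dicts, best first, with "score" (0 to 1); they miss things now and then, are a little off and sometimes report something else, mostly with a low value. They report only what shows in the picture. A call takes as long as a camera call. They do not tell look-alikes from the thing itself.
- bot.trace(target, camera): "pixels" (480x640 bool, what is visible of it) and "uv" ([column, row] in pixels, amid what is visible of it).
The state is a dict: "clock": time; "joint_pos": joint angles; "joint_vel": joint speeds; "tau": joint torques, N m; "eef_pos": TCP position; "tool_rot": TCP orientation; "ft_force": force on the tool from outside, world axes, zero at the start; "ft_torque": the same for the moment, N m; "grip_width": finger opening in m; "grasp_force": force on a finger pad.
Only numpy, scipy, OpenCV 4.12 (cv2) and the standard library are available. Lean on these libraries where they do the work, as an engineer would, in place of code of your own. Each camera call takes 0.05 s, during which the arm holds its last target. There are 200 camera calls.

## Task

Tip the tray of sawn soapstone up by its handle so that everything in it goes onto the riddle's bars, and let the small offcuts drop through into the tub. Then lower the tray fully again, pick every seal blank off the bars and lay them in the felt-lined box, none on top of another. When all that is done, start the extractor by pressing its keys fully down and releasing them, one at a time: round, square, long, then round again; leave the writing things on the table where they are.

Things in the scene. Friction and masses are not known exactly. Their poses are not given: they have to be found in the camera images.
- riddle: Fixed riddle: open steel tub 336 (its x) by 210 mm (its y), z up, origin at its underside's centre on the table. Nine round bars 7 mm thick along its y, 32 mm between centres, tops 78 mm, undersides 71 mm above the table. Walls at x = -164 and 164 mm rise to 100 mm, the -y wall to 85 mm; inner floor at 6 mm. The tipping tray is hinged to its +y rim at (0, 100, 84) mm, the axis along riddle x.
- tip_tray (a joint): Tray angle, rad: 0 level, grows as its outer +y end is lifted, stop 1.15. Stiff hinge: stays put empty, sinks back loaded; 7 to 11 N lifts it. Stones slide at 0.4 to 0.7. Sheet-metal pan, 326 mm along riddle x, 165 mm along y, floor 84 mm above the table, walls 33 mm high at sides and outer end, open to the bars; three 14 mm ribs make 4 lanes 75 mm wide, centred at riddle x = -120, -40, 40, 120 mm.
- tip_handle (a point): Centre of the tray's handle: black round bar 14 mm thick, 150 mm long, parallel to riddle x, 45 mm beyond the tray's outer wall. At angle 0 it is at (0, 310, 96) mm in riddle coordinates; it swings up on a circle about the hinge axis, and may turn between the fingers.
- seal_box: Fixed shallow wooden box lined with grey felt, 200 mm (its x) by 190 mm (its y), 28 mm high, walls 6 mm; origin at the centre of its underside on the table, z up; inner floor 7 mm above the table.
- seal1_center (a point): Centre of a seal blank, plain soapstone, beige-grey: a square bar 60 mm long (along this point's own x) with a 38 x 38 mm section, about 0.24 kg; starts lying across one lane of the tray. May be absent.
- seal2_center (a point): Centre of a seal blank, plain soapstone, beige-grey: a square bar 62 mm long (along this point's own x) with a 38 x 38 mm section, about 0.24 kg; starts lying across one lane of the tray. May be absent.
- seal3_center (a point): Centre of a seal blank, plain soapstone, beige-grey: a square bar 63 mm long (along this point's own x) with a 38 x 38 mm section, about 0.24 kg; starts lying across one lane of the tray. May be absent.
- seal4_center (a point): Centre of a seal blank, plain soapstone, beige-grey: a square bar 64 mm long (along this point's own x) with a 38 x 38 mm section, about 0.24 kg; starts lying across one lane of the tray. May be absent.
- offcut1_center (a point): Centre of an offcut, plain soapstone, beige-grey: a small block 17 x 17 x 14 mm, 11 g; starts in the tray, on the side towards the bars. Small enough to fall between the bars. May be absent.
- offcut2_center (a point): Centre of an offcut, plain soapstone, beige-grey: a small block 17 x 17 x 14 mm, 11 g; starts in the tray, on the side towards the bars. Small enough to fall between the bars. May be absent.
- offcut3_center (a point): Centre of an offcut, plain soapstone, beige-grey: a small block 17 x 17 x 14 mm, 11 g; starts in the tray, on the side towards the bars. Small enough to fall between the bars. May be absent.
- offcut4_center (a point): Centre of an offcut, plain soapstone, beige-grey: a small block 17 x 17 x 14 mm, 11 g; starts in the tray, on the side towards the bars. Small enough to fall between the bars. May be absent.
- offcut5_center (a point): Centre of an offcut, plain soapstone, beige-grey: a small block 17 x 17 x 14 mm, 11 g; starts in the tray, on the side towards the bars. Small enough to fall between the bars. May be absent.
- offcut6_center (a point): Centre of an offcut, plain soapstone, beige-grey: a small block 17 x 17 x 14 mm, 11 g; starts in the tray, on the side towards the bars. Small enough to fall between the bars. May be absent.
- key_round_top (a point): Centre of the top of the round key, 30 mm across; 47 mm above the table when up, pressed straight down. The three white keys stand 56 mm apart in a row on the extractor's grey console (200 x 85 x 30 mm high); which key is where varies.
- key_round (a joint): Travel of the round key, m: 0 up, 0.006 fully down (5 N; 1.5 N to start it); springs back by itself.
- key_square_top (a point): Centre of the top of the square key, 28 mm a side; 47 mm above the table when up, pressed straight down. The three white keys stand 56 mm apart in a row on the extractor's grey console (200 x 85 x 30 mm high); which key is where varies.
- key_square (a joint): Travel of the square key, m: 0 up, 0.006 fully down (5 N; 1.5 N to start it); springs back by itself.
- key_long_top (a point): Centre of the top of the long narrow key, 18 mm along console x by 52 mm along console y; 47 mm above the table when up, pressed straight down. The three white keys stand 56 mm apart in a row on the extractor's grey console (200 x 85 x 30 mm high); which key is where varies.
- key_long (a joint): Travel of the long narrow key, m: 0 up, 0.006 fully down (5 N; 1.5 N to start it); springs back by itself.
- paperweight: Bystander to leave where it is: wooden paperweight bar 170 x 22 x 18 mm; origin on its underside.
- paste_jar: Bystander to leave where it is: white porcelain seal-paste jar, 66 mm across, 42 mm high; origin on its underside.
- ink_bottle: Bystander to leave where it is: black ink bottle, 54 mm across, 115 mm high; origin on its underside.
- inkstone: Bystander to leave where it is: black inkstone slab 110 x 75 x 22 mm; origin on its underside.
Mind the look-alikes: they are no part of the job. What is shaped like the part that bears seal1_center but brown or red is not meant.

How it is judged:
On the way, in this order (a step that is already met when the one before it is completed fails the run):
1. the tray is tipped up (past 0.8 rad) and every seal blank and offcut is out of it, over the bars or in the tub (value of joint tip_tray above 0.8 rad and x of seal1_center in the frame of riddle between -0.16 and 0.16 m and y of seal1_center in the frame of riddle between -0.1 and 0.1 m and x of seal2_center in the frame of riddle between -0.16 and 0.16 m and y of seal2_center in the frame of riddle between -0.1 and 0.1 m and x of seal3_center in the frame of riddle between -0.16 and 0.16 m and y of seal3_center in the frame of riddle between -0.1 and 0.1 m and x of seal4_center in the frame of riddle between -0.16 and 0.16 m and y of seal4_center in the frame of riddle between -0.1 and 0.1 m and x of offcut1_center in the frame of riddle between -0.16 and 0.16 m and y of offcut1_center in the frame of riddle between -0.1 and 0.1 m and x of offcut2_center in the frame of riddle between -0.16 and 0.16 m and y of offcut2_center in the frame of riddle between -0.1 and 0.1 m and x of offcut3_center in the frame of riddle between -0.16 and 0.16 m and y of offcut3_center in the frame of riddle between -0.1 and 0.1 m and x of offcut4_center in the frame of riddle between -0.16 and 0.16 m and y of offcut4_center in the frame of riddle between -0.1 and 0.1 m and x of offcut5_center in the frame of riddle between -0.16 and 0.16 m and y of offcut5_center in the frame of riddle between -0.1 and 0.1 m and x of offcut6_center in the frame of riddle between -0.16 and 0.16 m and y of offcut6_center in the frame of riddle between -0.1 and 0.1 m), for 0.2 s.
2. the tray is down again, every seal blank is in the felt-lined box and every offcut is in the tub under the bars (value of joint tip_tray below 0.06 rad and x of seal1_center in the frame of seal_box between -0.093 and 0.093 m and y of seal1_center in the frame of seal_box between -0.088 and 0.088 m and height (world z) of each of seal1_center, seal2_center, seal3_center, seal4_center below 0.045 m and x of seal2_center in the frame of seal_box between -0.093 and 0.093 m and y of seal2_center in the frame of seal_box between -0.088 and 0.088 m and x of seal3_center in the frame of seal_box between -0.093 and 0.093 m and y of seal3_center in the frame of seal_box between -0.088 and 0.088 m and x of seal4_center in the frame of seal_box between -0.093 and 0.093 m and y of seal4_center in the frame of seal_box between -0.088 and 0.088 m and x of offcut1_center in the frame of riddle between -0.16 and 0.16 m and y of offcut1_center in the frame of riddle between -0.1 and 0.1 m and height (world z) of each of offcut1_center, offcut2_center, offcut3_center, offcut4_center, offcut5_center, offcut6_center below 0.062 m and x of offcut2_center in the frame of riddle between -0.16 and 0.16 m and y of offcut2_center in the frame of riddle between -0.1 and 0.1 m and x of offcut3_center in the frame of riddle between -0.16 and 0.16 m and y of offcut3_center in the frame of riddle between -0.1 and 0.1 m and x of offcut4_center in the frame of riddle between -0.16 and 0.16 m and y of offcut4_center in the frame of riddle between -0.1 and 0.1 m and x of offcut5_center in the frame of riddle between -0.16 and 0.16 m and y of offcut5_center in the frame of riddle between -0.1 and 0.1 m and x of offcut6_center in the frame of riddle between -0.16 and 0.16 m and y of offcut6_center in the frame of riddle between -0.1 and 0.1 m), for 0.2 s.
3. the round key is pressed, the others up (value of joint key_round above 0.004 m and value of joint each of key_square, key_long below 0.0015 m), for 0.05 s.
4. the square key is pressed, the others up (value of joint key_square above 0.004 m and value of joint each of key_round, key_long below 0.0015 m), for 0.05 s.
5. the long key is pressed, the others up (value of joint key_long above 0.004 m and value of joint each of key_round, key_square below 0.0015 m), for 0.05 s.
6. the round key is pressed once more, the others up (all of step 3), for 0.05 s.
At the end, for the whole second after the job is handed in: Every seal blank lies at rest in the felt-lined box (its centre inside the box walls and lower than 45 mm above the table, so not stacked), every offcut is in the tub (centre lower than 62 mm), the tray is down (angle below 0.06 rad) and all keys are up (all of step 2 and value of joint each of key_round, key_square, key_long below 0.0015 m and linear speed of each of seal1, seal2, seal3, seal4 below 0.02 m/s); the robot touches nothing.
It fails at once if a writing thing on the table is shifted by more than 30 mm (distance of any of paperweight, paste_jar, ink_bottle, inkstone from where it was at the start of the episode above 0.03 m).
It fails at once if two keys are held down together (value of joint each of key_round, key_square above 0.003 m or value of joint each of key_round, key_long above 0.003 m or value of joint each of key_square, key_long above 0.003 m).
Of seal1, seal2, seal3, seal4 only 3 to 4 are there at a start; the rules pass over those that are not, and their reading is None.
Of offcut1, offcut2, offcut3, offcut4, offcut5, offcut6 only 3 to 6 are there at a start; the rules pass over those that are not, and their reading is None.
At some moment in a run one of seal1, seal2, seal3, seal4 may be knocked a few centimetres aside while the robot is not near it.
Once in a run the grip may slacken for a moment while it holds something.
It also fails if it takes over 208 s, if anything falls off the work surface, if the arm or the gripper's body presses on something with over 40 N, if the wrist force passes 120 N, or if a joint passes its speed limit or range.

## Working session

There is one attempt and no reset: what is moved stays moved. The work goes in short steps, Python scripts to look and compute and a tool call to move; the robot and the scene stay as the last step left them, time stands still between calls to the robot, and variables do not carry over. Pictures are saved under pics/ and viewed, at most 14 in all, crops included, and the job is handed in when it is done.

Besides the shell and the picture viewer there is one more tool, called after "Call:" as a command line: name --argument value ..., lists and objects as JSON in quotes. step_arm: Moves the arm, as the interface text tells. Its arguments: {"type":"object","properties":{"rows":{"type":"array"},"claw":{"type":"number"}},"required":["rows"]}

```bash
mkdir -p pics; cat > h.py <<'E'
import numpy as np, cv2
from workcell import bot
def cam(n):
    P=bot.camera_params(n); im,d=bot.camera(n); return im,d,P
def w(P,d,u,v,z=None):
    u=np.asarray(u,float);v=np.asarray(v,float)
    r=np.stack([(u-P['cx'])/P['fx'],-(v-P['cy'])/P['fy'],-np.ones_like(u)],-1)
    R=np.array(P['pose'])
    if z is None:
        return (r*np.asarray(d)[...,None])@R[:3,:3].T+R[:3,3]
    rw=r@R[:3,:3].T
    return R[:3,3]+rw*((z-R[2,3])/rw[...,2])[...,None]
def cloud(P,d):
    v,u=np.mgrid[:480,:640]; X=w(P,d,u,v); X[d==0]=np.nan; return X
def save(n,im): cv2.imwrite('pics/'+n,im[...,::-1])
E
python3 - <<'E'
from h import *
for n in('top','scene'):
    im,d,P=cam(n); save(n+'0.png',im); print(n,np.round(P['pose'],3).tolist(),P['fx'],P['fy'],P['cx'],P['cy'],[k for k in P])
    X=cloud(P,d)
    for t in ['riddle','tip_tray','tip_handle','seal_box','seal1_center','offcut1_center','key_round_top','key_square_top','key_long_top','paperweight','paste_jar','ink_bottle','inkstone']:
        for r in bot.trace(t,n):
            m=r['pixels']; p=np.nanmedian(X[m],0) if m.any() else 0
            print(t,round(r['score'],2),np.round(r['uv']),m.sum(),np.round(p,3))
print(bot.get_obs())
E
```

```text
top [[0.017, 0.983, -0.181, 0.351], [-1.0, 0.013, -0.025, 0.001], [-0.023, 0.181, 0.983, 1.192], [0.0, 0.0, 0.0, 1.0]] 467.37414386813344 467.37414386813344 322.57081178810034 240.11776805972372 ['fx', 'fy', 'cx', 'cy', 'pose']
riddle 0.55 [338. 238.] 20042 [ 0.564 -0.007  0.078]
riddle 0.38 [182. 256.] 118 [0.517 0.377 0.047]
tip_tray 0.78 [277. 238.] 8060 [0.555 0.132 0.085]
tip_handle 0.67 [280. 242.] 7790 [0.555 0.132 0.085]
seal_box 0.78 [477. 258.] 6383 [ 0.526 -0.351  0.007]
seal1_center 0.92 [409. 143.] 406 [ 0.825 -0.184  0.037]
seal1_center 0.78 [290. 220.] 444 [0.595 0.103 0.122]
seal1_center 0.55 [252. 155.] 419 [0.787 0.213 0.037]
offcut1_center 0.45 [317. 294.] 62 [0.42  0.042 0.098]
key_round_top 0.7 [184. 258.] 99 [0.517 0.376 0.047]
key_square_top 0.64 [183. 231.] 130 [0.573 0.38  0.047]
key_square_top 0.33 [282. 240.] 8627 [0.554 0.13  0.085]
key_long_top 0.44 [183. 276.] 165 [0.461 0.376 0.047]
paperweight 0.88 [315. 153.] 691 [0.794 0.047 0.017]
paste_jar 0.81 [430. 348.] 609 [ 0.308 -0.228  0.038]
ink_bottle 0.8 [212. 173.] 544 [0.719 0.309 0.078]
inkstone 0.72 [
[... 1398 characters left out ...]
2]
{'clock': 1.4, 'joint_pos': array([-1.28800146e+00,  2.40594333e-01,  4.99125291e-03,  1.33519262e+00,
        7.49884143e-07,  1.57077300e+00]), 'joint_vel': array([-0.0003757 ,  0.00049492, -0.00088781, -0.00149752,  0.00024878,
       -0.00050521]), 'tau': array([-2.88162737e-03, -3.72208428e+01,  2.52685171e+01,  1.40661628e-03,
       -1.29687019e-04, -1.40860038e-05]), 'eef_pos': array([ 0.13951996, -0.48013787,  0.30390595]), 'tool_rot': array([9.90018383e-01, 1.40938287e-01, 4.15154203e-07, 2.55966623e-07]), 'ft_force': array([ 0.13917583, -0.60020409, -0.72509877]), 'ft_torque': array([ 0.00608117,  0.00786024, -0.00488939]), 'grasp_force': 0.0, 'grip_width': 0.08512168075634084}
```

View pictures.

View pics/top0.png

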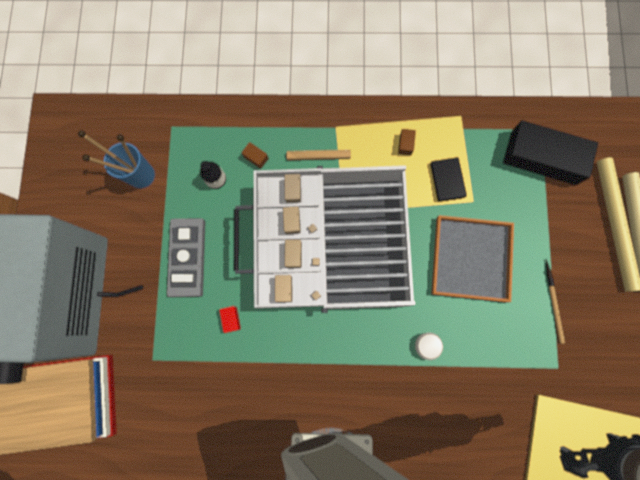

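View pics/scene0.png

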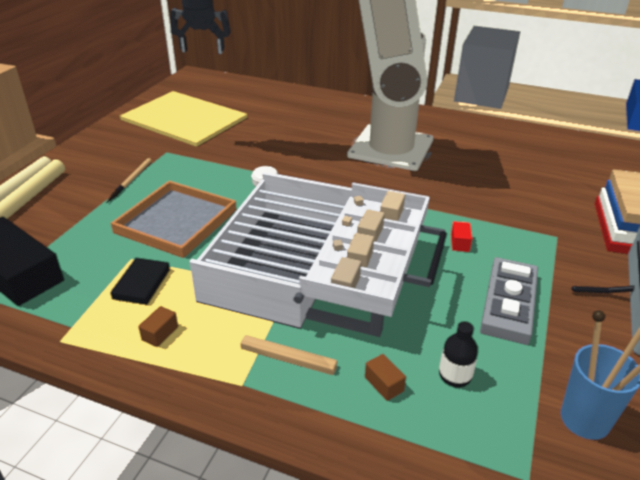

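```bash
cat > fit.py <<'E'
from h import *
for n in('top','scene'):
    im,d,P=cam(n); X=cloud(P,d); Xf=X.reshape(-1,3)
    # rim walls
    for lo,hi,nm in((.095,.105,'riddle rim'),(.112,.121,'tray rim')):
        m=(X[...,2]>lo)&(X[...,2]<hi)&(X[...,0]>.3)&(X[...,0]<.76)&(X[...,1]>-.2)&(X[...,1]<.24 )
        if nm[0]=='r': m&=X[...,1]<.08
        p=X[m][:,:2].astype(np.float32); r=cv2.minAreaRect(p); print(n,nm,len(p),np.round(np.c_[cv2.boxPoints(r)],3).tolist(), np.round(r[0],4))
    m=(X[...,2]>.075)&(X[...,2]<.11)&(X[...,0]>.4)&(X[...,0]<.7)&(X[...,1]>.245)&(X[...,1]<.36)
    p=X[m]; print('handle',len(p)); 
    if len(p)>20: r=cv2.minAreaRect(p[:,:2].astype(np.float32)); print(np.round(cv2.boxPoints(r),3).tolist(),np.round(r[0],4))
    m=(X[...,2]>.018)&(X[...,2]<.035)&(X[...,0]>.38)&(X[...,0]<.68)&(X[...,1]>-.48)&(X[...,1]<-.22)
    r=cv2.minAreaRect(X[m][:,:2].astype(np.float32)); print('box',np.round(cv2.boxPoints(r),3).tolist(),np.round(r[0],4),r[1:])
    for k in ['seal','offcut']:
        pass
    m=((X[...,2]>.090)&(X[...,0]>.3)&(X[...,0]<.76)&(X[...,1]>.0)&(X[...,1]<.24)).astype(np.uint8)
    hsv=cv2.cvtColor(im,cv2.COLOR_RGB2HSV); m&=((hsv[...,1]>60)).astype(np.uint8)
    c,l,s,_=cv2.connectedComponentsWithStats(m)
    for i in range(1,c):
        if s[i,4]>15:
            q=X[l==i]; t=q[q[:,2]>np.percentile(q[:,2],90)-.006]; print('stone',s[i,4],np.round(np.median(t,0),3))
    for t in ['key_round_top','key_square_top','key_long_top']:
        r=bot.trace(t,n)
        if r: 
          q=X[r[0]['pixels']]; q=q[abs(q[:,2]-.047)<.006]; print(t,np.round((q.min(0)+q.max(0))/2,3),np.round(np.ptp(q,axis=0),3))
E
python3 fit.py
```

```text
top riddle rim 969 [[0.382999986410141, 0.07800000160932541], [0.39500001072883606, -0.1850000023841858], [0.7400000095367432, -0.16899999976158142], [0.7269999980926514, 0.0949999988079071]] [ 0.5614 -0.0455]
top tray rim 1213 [[0.39100000262260437, 0.18299999833106995], [0.39800000190734863, 0.02199999988079071], [0.7260000109672546, 0.03799999877810478], [0.7179999947547913, 0.1979999989271164]] [0.5582 0.1104]
handle 1
box [[0.4169999957084656, -0.4350000023841858], [0.6639999747276306, -0.4580000042915344], [0.6819999814033508, -0.26600000262260437], [0.4339999854564667, -0.24300000071525574]] [ 0.5492 -0.3503] ((0.19291749596595764, 0.2486342042684555), 84.73316192626953)
stone 398 [0.676 0.103 0.123]
stone 401 [0.597 0.103 0.122]
stone 32 [0.581 0.055 0.098]
stone 425 [0.517 0.098 0.122]
stone 35 [0.501 0.046 0.099]
stone 432 [0.435 0.118 0.122]
stone 38 [0.422 0.042 0.098]
key_round_top [0.517 0.378 0.047] [0.026 0.03  0.011]Traceback (most recent call last):
  File "fit.py", line 25, in <module>
    q=X[r[0]['pixels']]; q=q[abs(q[:,2]-.047)<.006]; print(t,np.round((q.min(0)+q.max(0))/2,3),np.round(np.ptp(q,axis=0),3))
                                                                       ~~~~~^^^
    return umr_minimum(a, axis, None, out, keepdims, initial, where)
ValueError: zero-size array to reduction operation minimum which has no identity
```

```bash
python3 - <<'E'
from h import *
im,d,P=cam('top'); X=cloud(P,d)
g=im.max(2)
m=np.zeros((480,640),bool); m[200:280,230:256]=(g[200:280,230:256]<60)
print(m.sum(0)[230:256]); 
ys,xs=np.nonzero(m[:, :244]); print(xs.min(),xs.max(),ys.min(),ys.max())
r=cv2.fitLine(np.c_[xs,ys].astype(np.float32),cv2.DIST_HUBER,0,.01,.01).ravel(); print(r)
print(w(P,d,xs.mean(),(ys.min()+ys.max())/2,.096), X[238,234:246,:].round(3).tolist())
h=[w(P,d,xs[ys==y].mean(),y,.096).round(3).tolist() for y in (ys.min()+3,ys.max()-3)];print(h)
f=bot.trace('seal_box','top')[0]['pixels']; q=X[f]; q=q[(q[:,2]<.04)]; r=cv2.minAreaRect(q[:,:2].astype(np.float32)); print('box',np.round(cv2.boxPoints(r),3).tolist(),r)
hsv=cv2.cvtColor(im,cv2.COLOR_RGB2HSV)
wh=((hsv[...,1]<30)&(g>200)); wh[:,:165]=0; wh[:,205:]=0; wh[:215]=0; wh[300:]=0
c,l,s,ce=cv2.connectedComponentsWithStats(wh.astype(np.uint8))
for i in range(1,c):
    if s[i,4]>30: print('key',s[i],w(P,d,*ce[i],.047).round(4))
E
```

```text
[ 0  0  0  0 26 60 59 60 43  0  0  0  0  0  0  0  0  0  0  0  0  0  0  0
  0  0]
234 238 209 269
[ 5.0249645e-03 -9.9998736e-01  2.3604697e+02  2.3857198e+02]
[0.55264192 0.23628682 0.096     ] [[0.554, 0.24, 0.101], [0.553, 0.237, 0.106], [0.554, 0.235, 0.103], [0.554, 0.233, 0.101], [0.554, 0.231, 0.101], [0.573, 0.249, 0.002], [0.573, 0.247, -0.0], [0.573, 0.244, 0.002], [0.573, 0.242, 0.0], [0.573, 0.239, -0.0], [0.573, 0.236, 0.0], [0.573, 0.233, 0.002]]
[[0.619, 0.239, 0.096], [0.488, 0.235, 0.096]]
box [[0.41499999165534973, -0.4449999928474426], [0.6230000257492065, -0.4650000035762787], [0.6420000195503235, -0.2619999945163727], [0.4339999854564667, -0.24199999868869781]] ((0.5286469459533691, -0.3535514771938324), (0.20376728475093842, 0.2083471119403839), 84.61953735351562)
key [179 229  10  10 100] [0.574  0.3805 0.047 ]
key [178 251  11  10  93] [0.5183 0.3784 0.047 ]
key [172 275  20   7 127] [0.4626 0.3776 0.047 ]
```

```bash
cat >> h.py <<'E'
def plan(x,y,z,phi,p=None,ph=None):
    """TCP target -> tool-axis shift mm, turn deg (from p,ph or measured pose)"""
    o=bot.get_obs(); q=o['tool_rot']
    if ph is None: ph=np.degrees(2*np.arctan2(q[1],q[0]))
    if p is None: p=o['eef_pos']
    d=np.array([x,y,z])-p; a=np.radians(ph)
    t=(ph-phi+90)%180-90
    s=np.round(np.array([d[0]*np.cos(a)+d[1]*np.sin(a),d[0]*np.sin(a)-d[1]*np.cos(a),-d[2]])*1000,1)
    print('shift',s,'turn',round(t,1),'phi',round(ph,1),'j',np.round(o['joint_pos'],2)); return s,t
E
python3 - <<'E'
from h import *
plan(.5525,.237,.27,2.2)
E
```

```text
shift [ 596.7 -573.4   33.9] turn 14.0 phi 16.2 j [-1.29  0.24  0.01  1.34 -0.    1.57]
```

Call:
step_arm --rows '[[[597,-573,20],14],[[597,-573,20],14],[[597,-573,20],14],[[597,-573,20],14],[[597,-573,20],14],[[597,-573,20],14],[[597,-573,20],14],[[597,-573,20],14],[[597,-573,20],14],[[597,-573,20],14],[[597,-573,20],14],[[597,-573,20],14]]' --claw -1

```text
clock: 3.15
eef_pos: [0.5116, 0.0626, 0.2861]
tool_rot: [0.998, 0.053, -0.002, -0.018]
ft_force: [-0.6, -0.4, -0.0]
grip_width: 0.0855
grasp_force: 0.0
```

```bash
python3 - <<'E'
from h import *
o=bot.get_obs(); print(o['eef_pos'],o['clock'],o['ft_force'],bot.camera_params('wrist')['pose'].round(3).tolist() if hasattr(bot.camera_params('wrist')['pose'],'round') else 0)
plan(.5525,.237,.27,2.2)
im,d,P=cam('wrist'); save('w1.png',im); X=cloud(P,d)
m=(X[...,2]>.085)&(X[...,2]<.115)&(im.max(2)<70)&(X[...,1]>.2)
p=X[m]; print(len(p),p[:,2].mean() if len(p) else 0)
if len(p): r=cv2.minAreaRect(p[:,:2].astype(np.float32)); print(np.round(cv2.boxPoints(r),4).tolist(),r)
E
```

```text
[0.51156397 0.06257754 0.28613754] 3.15 [-0.61404605 -0.40184494 -0.00560812] [[0.105, 0.954, 0.279, 0.58], [-0.994, 0.111, -0.005, 0.068], [-0.036, -0.277, 0.96, 0.356], [0.0, 0.0, 0.0, 1.0]]
shift [  59.2 -169.1   16.1] turn 3.9 phi 6.1 j [0.11 0.28 0.01 1.3  0.04 3.14]
7940 0.10041538680522274
[[0.4681999981403351, 0.24379999935626984], [0.4684000015258789, 0.20000000298023224], [0.6335999965667725, 0.20080000162124634], [0.633400022983551, 0.24449999630451202]] ((0.5509133338928223, 0.22227105498313904), (0.16519556939601898, 0.043755318969488144), 0.268255352973938)
```

Call:
step_arm --rows '[[[0,0,0],-10],[[0,0,0],-20],[[0,0,0],-30],[[0,0,0],-40],[[0,0,0],-50],[[0,0,0],-60],[[0,0,0],-70],[[0,0,0],-80],[[0,0,0],-90],[[0,0,0],-100],[[0,0,0],-110],[[0,0,0],-110]]'

```text
clock: 4.7
eef_pos: [0.5103, 0.0612, 0.2863]
tool_rot: [0.531, 0.847, 0.014, -0.012]
ft_force: [-0.2, -0.4, -0.0]
grip_width: 0.0855
grasp_force: 0.0
```

```bash
python3 - <<'E'
from h import *
o=bot.get_obs(); print(o['eef_pos'],o['tool_rot'])
plan(.5525,.238,.27,2.2)
E
```

```text
[0.5102719  0.06119389 0.28632954] [ 0.53101745  0.84716534  0.01392476 -0.01172415]
shift [140.7 115.1  16.3] turn -66.4 phi 115.8 j [0.1  0.28 0.01 1.3  0.04 1.22]
```

```bash
cat >> h.py <<'E'
from scipy.spatial.transform import Rotation as Ro
def plang(x,y,z,phi,L=.054):
    "point L ahead of TCP -> target; tool y line direction given by phi (tool x yaw)"
    o=bot.get_obs(); R=Ro.from_quat(o['tool_rot']).as_matrix(); p=np.array(o['eef_pos'])
    s=R.T@(np.array([x,y,z])-L*R[:,2]-p)*1000; ph=np.degrees(np.arctan2(R[1,0],R[0,0]))
    t=(ph-phi+90)%180-90
    print('shift',s.round(1),'turn',round(t,1),'phi',round(ph,1),'zax',R[:,2].round(3),'j',np.round(o['joint_pos'],2),'now',(p+L*R[:,2]).round(4)); return s,t
E
python3 - <<'E'
from h import *
plang(.5525,.238,.2,2.2)
E
```

```text
shift [137.6 114.1  38.4] turn -66.3 phi 115.9 zax [-0.005  0.036 -0.999] j [0.1  0.28 0.01 1.3  0.04 1.22] now [0.51   0.0631 0.2324]
```

Call:
step_arm --rows '[[[50,40,10],-10],[[90,75,20],-20],[[138,114,38],-30],[[138,114,38],-40],[[138,114,38],-50],[[138,114,38],-60],[[138,114,38],-66.3],[[138,114,38],-66.3],[[138,114,38],-66.3]]'

```text
clock: 5.82
eef_pos: [0.5523, 0.2365, 0.2544]
tool_rot: [-0.018, 1.0, 0.018, -0.002]
ft_force: [-0.1, 0.3, -0.2]
grip_width: 0.0854
grasp_force: 0.0
```

```bash
python3 - <<'E'
from h import *
plang(.5525,.238,.2,2.2)
im,d,P=cam('wrist'); save('w2.png',im); X=cloud(P,d)
m=(X[...,2]>.092)&(X[...,2]<.112)&(im.max(2)<70)&(X[...,1]>.215)&(X[...,1]<.26)
p=X[m]; print(len(p),np.percentile(p[:,2],[5,50,95]))
r=cv2.minAreaRect(p[:,:2].astype(np.float32)); print(np.round(cv2.boxPoints(r),4).tolist(),r)
E
```

```text
shift [-0.4 -0.5  0.4] turn -0.1 phi -177.9 zax [-0.005  0.036 -0.999] j [0.39 0.46 0.19 1.29 0.04 0.35] now [0.5521 0.2384 0.2004]
6877 [0.09775342 0.1016651  0.10328719]
[[0.4677000045776367, 0.23960000276565552], [0.46869999170303345, 0.20980000495910645], [0.6327999830245972, 0.21529999375343323], [0.6317999958992004, 0.2451999932527542]] ((0.5502715110778809, 0.22747033834457397), (0.16418449580669403, 0.029898937791585922), 1.9368418455123901)
```

View pics/w2.png

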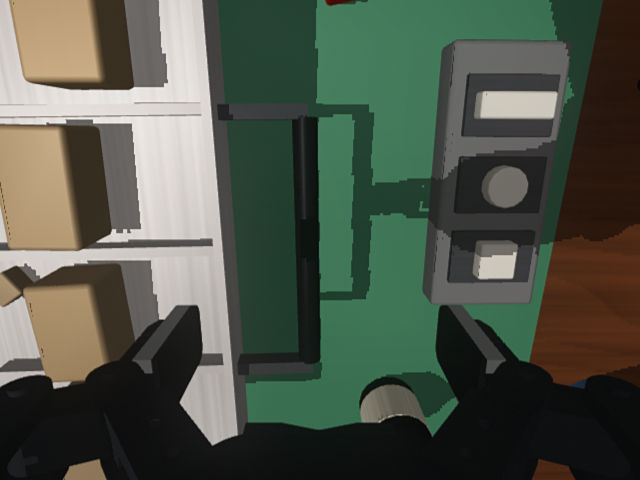

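Call:
step_arm --rows '[[[0,0,0],0],[[0,0,0],0],[[0,0,0],0],[[0,0,0],0],[[0,-3,40],0],[[0,-5,75],0],[[0,-6,95],0],[[0,-6,103],0],[[0,-6,103],0],[[0,-6,103],0]]' --claw 0.2

```text
clock: 7.12
eef_pos: [0.5529, 0.2346, 0.1525]
tool_rot: [-0.02, 1.0, 0.019, -0.001]
ft_force: [0.1, 0.3, -0.2]
grip_width: 0.0343
grasp_force: 0.0
```

Call:
step_arm --rows '[[[0,0,0],0],[[0,0,0],0],[[0,0,0],0],[[0,0,0],0],[[0,0,0],0],[[0,0,0],0]]' --claw 1

```text
clock: 7.88
eef_pos: [0.5528, 0.2334, 0.1526]
tool_rot: [-0.019, 1.0, 0.017, -0.001]
ft_force: [-1.2, -4.4, 5.9]
grip_width: 0.012
grasp_force: 58.6
```

```bash
python3 - <<'E'
from h import *
plang(.5525,.236,.096,2.2); o=bot.get_obs(); print(o['grip_width'],o['grasp_force'],o['ft_force'])
import math
# arc: handle rel hinge
r=.2103;a0=math.atan2(12,210)
for a in np.arange(0,1.16,.05):
    print(round(a,2), round((r*math.cos(a+a0)-.21)*1000,1), round((r*math.sin(a+a0)-.012)*1000,1))
E
```

```text
shift [0.1 0.6 2.6] turn 0.0 phi -177.8 zax [-0.003  0.035 -0.999] j [0.39 0.53 0.03 1.06 0.03 0.35] now [0.5526 0.2353 0.0986]
0.012040051032702585 58.55014443397522 [-1.18242611 -4.37233492  5.85662595]
0.0 -0.0 -0.0
0.05 -0.9 10.5
0.1 -2.3 20.9
0.15 -4.2 31.2
0.2 -6.6 41.5
0.25 -9.5 51.6
0.3 -13.0 61.5
0.35 -16.9 71.3
0.4 -21.3 80.8
0.45 -26.2 90.1
0.5 -31.5 99.2
0.55 -37.3 108.0
0.6 -43.5 116.5
0.65 -50.1 124.6
0.7 -57.1 132.4
0.75 -64.6 139.9
0.8 -72.3 147.0
0.85 -80.4 153.7
0.9 -88.9 159.9
0.95 -97.6 165.8
1.0 -106.7 171.2
1.05 -115.9 176.1
1.1 -125.5 180.6
1.15 -135.2 184.5
```

Call:
step_arm --rows '[[[0,-0.5,-10.5],0],[[0,-1.6,-21],0],[[0,-3.1,-31.3],0],[[0,-5.1,-41.7],0],[[0,-7.7,-51.9],0],[[0,-10.8,-61.9],0],[[0,-14.4,-71.8],0],[[0,-16.4,-76.6],0],[[0,-18.5,-81.5],0],[[0,-18.5,-81.5],0]]'

```text
clock: 9.12
eef_pos: [0.5537, 0.2137, 0.232]
tool_rot: [-0.02, 1.0, 0.019, -0.002]
ft_force: [3.8, 2.0, -6.1]
grip_width: 0.012
grasp_force: 58.7
```

```bash
python3 - <<'E'
from h import *
plang(.5525,.236,.096,2.2); o=bot.get_obs(); print(o['grip_width'],o['grasp_force'],o['ft_force'])
im,d,P=cam('top'); save('t1.png',im[140:340,220:520])
E
```

```text
shift [-0.  17.2 82.7] turn 0.1 phi -177.7 zax [-0.004  0.038 -0.999] j [0.35 0.46 0.13 1.23 0.04 0.31] now [0.5535 0.2157 0.178 ]
0.012017976358083111 58.72534096240997 [ 3.75527309  2.01423216 -6.08941317]
```

View pics/t1.png

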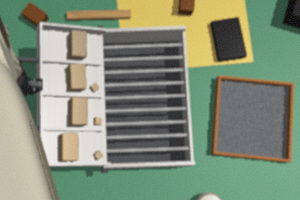

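Call:
step_arm --rows '[[[0,-1.4,-3.2],0],[[0,-2.9,-6.4],0],[[0,-4.5,-9.5],0],[[0,-6.1,-12.6],0],[[0,-7.8,-15.6],0],[[0,-9.5,-18.7],0],[[0,-11.3,-21.7],0],[[0,-13.1,-24.7],0],[[0,-15,-27.7],0],[[0,-16.9,-30.6],0],[[0,-18.9,-33.5],0],[[0,-20.9,-36.4],0]]'

```text
clock: 10.68
eef_pos: [0.5547, 0.1929, 0.268]
tool_rot: [-0.021, 1.0, 0.021, -0.001]
ft_force: [5.0, 7.2, -5.6]
grip_width: 0.0115
grasp_force: 58.4
```

Call:
step_arm --rows '[[[0,-2.1,-2.8],0],[[0,-4.2,-5.6],0],[[0,-6.3,-8.3],0],[[0,-8.5,-11.1],0],[[0,-10.7,-13.8],0],[[0,-13,-16.4],0],[[0,-15.4,-19],0],[[0,-17.8,-21.6],0],[[0,-20.2,-24.1],0],[[0,-22.7,-26.6],0],[[0,-25.2,-29.1],0],[[0,-27.7,-31.5],0]]'

```text
clock: 12.18
eef_pos: [0.556, 0.165, 0.3002]
tool_rot: [-0.021, 1.0, 0.022, -0.0]
ft_force: [2.3, 9.3, 1.4]
grip_width: 0.0118
grasp_force: 58.4
```

```bash
python3 - <<'E'
from h import *
plang(.5525,.236,.096,2.2); o=bot.get_obs(); print(o['grip_width'],o['grasp_force'],o['ft_force'])
im,d,P=cam('top'); save('t2.png',im[140:340,220:520])
im,d,P=cam('scene'); save('s2.png',im[130:380,100:500])
E
```

```text
shift [  0.5  62.  153.1] turn 0.2 phi -177.6 zax [-0.002  0.044 -0.999] j [0.27 0.4  0.21 1.38 0.04 0.23] now [0.5559 0.1674 0.2463]
0.011803442306972835 58.42118203639984 [2.33888466 9.34831117 1.38787105]
```

View pics/s2.png

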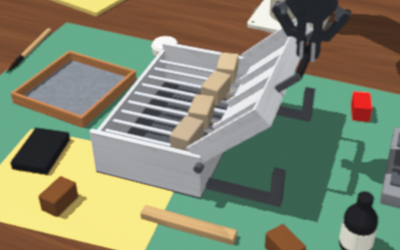

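Call:
step_arm --rows '[[[0,-4,-3.5],0],[[0,-7.8,-7],0],[[0,-12,-10.4],0],[[0,-16.1,-13.5],0],[[0,-20.3,-16.6],0],[[0,-24.5,-19.7],0],[[0,-29,-22.6],0],[[0,-33.4,-25.4],0],[[0,-38,-28],0],[[0,-42.5,-30.6],0],[[0,-42.5,-30.6],0],[[0,-42.5,-30.6],0]]'

```text
clock: 13.78
eef_pos: [0.5579, 0.1224, 0.3319]
tool_rot: [-0.021, 0.999, 0.023, 0.002]
ft_force: [0.1, 9.5, 10.7]
grip_width: 0.0117
grasp_force: 58.8
```

```bash
cat > stones.py <<'E'
from h import *
import sys
Rid=(.5667,-.072,np.radians(2.3))
def rid(p):
    c,s=np.cos(Rid[2]),np.sin(Rid[2]); d=np.asarray(p)[...,:2]-np.array(Rid[:2]); return np.stack([d[...,0]*c+d[...,1]*s,-d[...,0]*s+d[...,1]*c],-1)
def stones(n,out=True):
    im,d,P=cam(n); X=cloud(P,d); hsv=cv2.cvtColor(im,cv2.COLOR_RGB2HSV)
    rr=rid(X)
    m=((hsv[...,1]>60)&(hsv[...,0]<25)&(X[...,2]>-.01)&(abs(rr[...,0])<.17)&(rr[...,1]>-.12)&(rr[...,1]<.27)).astype(np.uint8)
    c,l,s,_=cv2.connectedComponentsWithStats(m); L=[]
    for i in range(1,c):
        if s[i,4]>8:
            q=X[l==i]; t=q[q[:,2]>np.percentile(q[:,2],90)-.006]; r=cv2.minAreaRect(t[:,:2].astype(np.float32))
            L.append((s[i,4],t[:,2].mean()))
            if out: print(n,s[i,4],'top z',t[:,2].mean().round(3),'ctr',np.round(r[0],4),'size',np.round(r[1],3),'ang',round(r[2],1),'rid',rid(np.array(r[0])).round(3))
    return im
if __name__=='__main__':
    for n in sys.argv[2:]:
        im=stones(n); save(sys.argv[1]+n+'.png',im)
    o=bot.get_obs(); plang(.5525,.236,.096,2.2); print(o['clock'],o['grip_width'],o['ft_force'])
E
python3 stones.py a top scene
```

```text
top 416 top z 0.116 ctr [ 0.6796 -0.0059] size [0.037 0.063] ang 86.7 rid [0.115 0.062]
top 436 top z 0.116 ctr [ 0.6048 -0.0094] size [0.06  0.038] ang 9.4 rid [0.041 0.061]
top 459 top z 0.116 ctr [ 0.5211 -0.013 ] size [0.038 0.063] ang 85.7 rid [-0.043  0.061]
top 478 top z 0.116 ctr [ 0.4451 -0.0178] size [0.062 0.038] ang 12.1 rid [-0.119  0.059]
scene 13 top z 0.473 ctr [0.5795 0.0889] size [0.023 0.003] ang 36.1 rid [0.019 0.16 ]
scene 15 top z 0.349 ctr [0.5722 0.0614] size [0.001 0.004] ang 89.9 rid [0.011 0.133]
scene 9 top z 0.352 ctr [0.5695 0.0927] size [0.008 0.002] ang 56.3 rid [0.009 0.164]
scene 24 top z 0.357 ctr [0.5539 0.1849] size [0.027 0.008] ang 20.8 rid [-0.002  0.257]
scene 33 top z 0.271 ctr [0.61   0.1358] size [0.057 0.002] ang 2.4 rid [0.052 0.206]
scene 2076 top z 0.116 ctr [ 0.5644 -0.0096] size [0.303 0.043] ang 2.9 rid [0.    0.062]
scene 9 top z 0.003 ctr [ 0.7377 -0.1684] size [0.017 0.005] ang 68.5 rid [ 0.167 -0.103]
scene 10 top z 0.003 ctr [ 0.7376 -0.1276] size [0.003 0.014] ang 7.0 rid [ 0.168 -0.062]
scene 20 top z 0.003 ctr [ 0.7364 -0.1015] size [0.003 0.031] ang 2.2 rid [ 0.168 -0.036]
scene 24 top z 0.003 ctr [ 0.7334 -0.0315] size [0.035 0.005] ang 89.8 rid [0.168 0.034]
shift [  1.5 102.6 187. ] turn 0.2 phi -177.6 zax [ 0.002  0.047 -0.999] j [0.2  0.37 0.25 1.44 0.05 0.15] now [0.558  0.1249 0.278 ]
13.875 0.011772970682546784 [-0.58208344  9.83034688 10.17089551]
```

View pics/ascene.png

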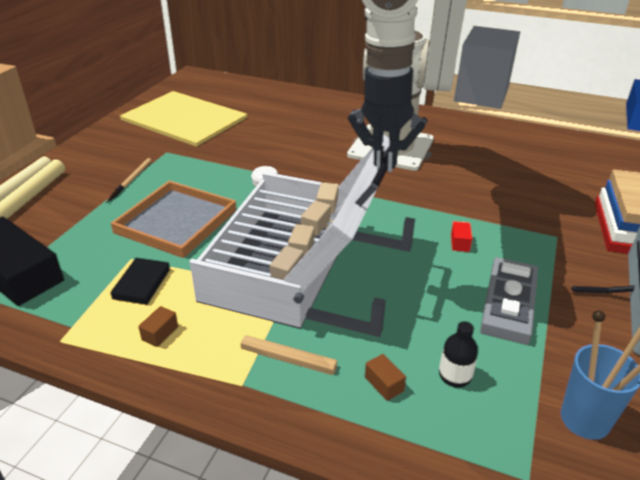

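Call:
step_arm --rows '[[[0,18,10.9],0],[[0,34.7,23.6],0],[[0,50,38],0],[[0,63.9,53.8],0],[[0,76.1,70.8],0],[[0,86.6,89],0],[[0,95.2,108.2],0],[[0,101.9,128.1],0],[[0,106.5,148.7],0],[[0,109.1,169.5],0],[[0,109.6,180],0],[[0,109.6,180],0]]'

```text
clock: 15.38
eef_pos: [0.5527, 0.2334, 0.1527]
tool_rot: [-0.019, 1.0, 0.017, -0.001]
ft_force: [1.8, -4.0, 3.7]
grip_width: 0.0115
grasp_force: 68.3
```

```bash
python3 stones.py b top
```

```text
top 60 top z 0.499 ctr [0.5717 0.1837] size [0.035 0.   ] ang 22.1 rid [0.015 0.255]
top 421 top z 0.116 ctr [ 0.6792 -0.0058] size [0.037 0.063] ang 86.8 rid [0.115 0.062]
top 10 top z 0.081 ctr [ 0.6781 -0.1733] size [0. 0.] ang 0.0 rid [ 0.107 -0.106]
top 433 top z 0.116 ctr [ 0.6046 -0.0093] size [0.06  0.038] ang 8.8 rid [0.04  0.061]
top 457 top z 0.116 ctr [ 0.5213 -0.0134] size [0.038 0.064] ang 86.4 rid [-0.043  0.06 ]
top 482 top z 0.116 ctr [ 0.4448 -0.0176] size [0.061 0.037] ang 12.1 rid [-0.12   0.059]
shift [0.  0.7 2.7] turn 0.0 phi -177.8 zax [-0.003  0.034 -0.999] j [0.39 0.53 0.03 1.06 0.03 0.35] now [0.5526 0.2352 0.0987]
15.425 0.011828236159035138 [ 2.29599233 -3.78315033  4.02719781]
```

Call:
step_arm --rows '[[[0,0,0],0],[[0,0,0],0],[[0,0,0],0],[[0,0,0],0],[[0,0,-20],0],[[0,0,-60],0],[[0,0,-110],0],[[0,0,-110],0],[[0,0,-110],0]]' --claw 0.2

```text
clock: 16.55
eef_pos: [0.5524, 0.2303, 0.2609]
tool_rot: [-0.02, 1.0, 0.018, -0.002]
ft_force: [0.5, 0.2, -0.4]
grip_width: 0.034
grasp_force: 0.0
```

```bash
python3 stones.py c top; python3 - <<'E'
from h import *
plang(.679,-.006,.180,-1)
im,d,P=cam('top'); X=cloud(P,d); m=(X[...,2]>.11)&(X[...,2]<.122)&(X[...,0]>.37)&(X[...,0]<.75)&(X[...,1]>.02)&(X[...,1]<.24); print(X[m][:,:2].max(0), X[m][:,2].mean())
E
```

```text
top 124 top z 0.613 ctr [0.5736 0.1808] size [0.044 0.001] ang 21.5 rid [0.017 0.252]
top 416 top z 0.116 ctr [ 0.6787 -0.0059] size [0.037 0.062] ang 86.9 rid [0.115 0.062]
top 440 top z 0.116 ctr [ 0.6045 -0.0094] size [0.06  0.038] ang 9.5 rid [0.04  0.061]
top 19 top z 0.408 ctr [0.5397 0.1891] size [0.006 0.011] ang 25.4 rid [-0.017  0.262]
top 457 top z 0.116 ctr [ 0.5212 -0.0132] size [0.038 0.064] ang 86.1 rid [-0.043  0.061]
top 483 top z 0.116 ctr [ 0.4452 -0.0178] size [0.062 0.038] ang 12.1 rid [-0.119  0.059]
shift [ -1.7  -0.  110. ] turn 0.1 phi -177.7 zax [-0.007  0.035 -0.999] j [0.38 0.45 0.19 1.31 0.04 0.34] now [0.5516 0.2321 0.2059]
16.6 0.034086162823790914 [-0.58046664 -0.00262626 -0.21821481]
shift [-118.  -243.7   16.6] turn 3.3 phi -177.7 zax [-0.007  0.035 -0.999] j [0.38 0.45 0.19 1.31 0.04 0.34] now [0.5516 0.2321 0.2059]
[0.72339685 0.19713099] 0.11668811052606114
```

View pics/ctop.png

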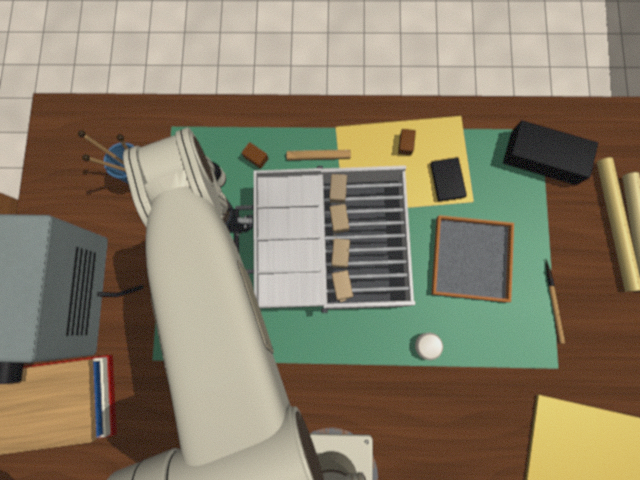

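Call:
step_arm --rows '[[[-40,-60,0],5],[[-80,-120,5],5],[[-118,-180,15],5],[[-118,-244,16],5],[[-118,-244,16],5],[[-118,-244,16],5],[[-118,-246,60],5],[[-118,-247,85],5],[[-118,-247,94],5],[[-118,-247,94],5],[[-118,-247,94],5]]' --claw -0.4

```text
clock: 18.02
eef_pos: [0.6806, -0.0077, 0.1594]
tool_rot: [0.023, 1.0, 0.018, -0.002]
ft_force: [0.3, -0.3, 0.8]
grip_width: 0.0597
grasp_force: 0.0
```

Call:
step_arm --rows '[[[0,0,0],0],[[0,0,0],0],[[0,0,0],0],[[0,0,0],0],[[0,0,-15],0],[[0,0,-50],0],[[0,0,-90],0],[[0,0,-90],0]]' --claw 1

```text
clock: 19.02
eef_pos: [0.682, -0.0118, 0.2525]
tool_rot: [0.024, 1.0, 0.018, 0.001]
ft_force: [0.2, 0.5, -2.9]
grip_width: 0.0371
grasp_force: 60.3
```

```bash
cat > box.py <<'E'
from h import *
import sys
# box slot sx,sy (mm box frame)
def slot(sx,sy,z):
    a=np.radians(-5.4); x=.5286+sx*np.cos(a)-sy*np.sin(a); y=-.3535+sx*np.sin(a)+sy*np.cos(a); return x,y,z
if __name__=='__main__':
    sx,sy=float(sys.argv[1])/1e3,float(sys.argv[2])/1e3
    x,y,_=slot(sx,sy,0); print(x,y,np.hypot(x,y)); plang(x,y,.19,-5.4);plang(x,y,.035,-5.4)
    o=bot.get_obs(); print(o['clock'],o['grip_width'],o['grasp_force'],o['ft_force'])
E
python3 box.py 46 38
```

```text
0.5779719662778452 -0.3199976277577346 0.6606436827622408
shift [  89.2 -314.8   -2.9] turn 2.7 phi 177.3 zax [ 0.003  0.036 -0.999] j [-0.03  0.64  0.48  1.41  0.04  0.02] now [ 0.6822 -0.0099  0.1985]
shift [  89.4 -320.4  152. ] turn 2.7 phi 177.3 zax [ 0.003  0.036 -0.999] j [-0.03  0.64  0.48  1.41  0.04  0.02] now [ 0.6822 -0.0099  0.1985]
19.025 0.037102539353478896 60.313135385513306 [ 0.15715066  0.45794541 -2.89755385]
```

Call:
step_arm --rows '[[[18,-60,0],1],[[36,-120,0],2],[[54,-180,0],2.7],[[71,-240,0],2.7],[[89,-300,0],2.7],[[89,-315,0],2.7],[[89,-315,0],2.7],[[89,-315,0],2.7]]'

```text
clock: 20.02
eef_pos: [0.5767, -0.32, 0.2363]
tool_rot: [0.046, 0.999, 0.019, -0.004]
ft_force: [-1.1, -0.6, -2.6]
grip_width: 0.0373
grasp_force: 60.5
```

```bash
python3 box.py 46 38
```

```text
0.5779719662778452 -0.3199976277577346 0.6606436827622408
shift [-1.7 -1.6 -7.7] turn 0.1 phi 174.7 zax [-0.006  0.038 -0.999] j [-0.52  0.61  0.4   1.38  0.03 -0.42] now [ 0.5764 -0.318   0.1824]
shift [ -3.2  -7.3 147.2] turn 0.1 phi 174.7 zax [-0.006  0.038 -0.999] j [-0.52  0.61  0.4   1.38  0.03 -0.42] now [ 0.5764 -0.318   0.1824]
20.025 0.03725340165993636 60.47632455825806 [-1.13070596 -0.55882518 -2.63560513]
```

Call:
step_arm --rows '[[[-1,-3,50],0],[[-2,-5,100],0],[[-3,-7,130],0],[[-3,-7,144],0],[[-3,-7,144],0],[[-3,-7,144],0]]'

```text
clock: 20.78
eef_pos: [0.5794, -0.3237, 0.095]
tool_rot: [0.047, 0.999, 0.017, -0.002]
ft_force: [0.1, -0.6, -1.0]
grip_width: 0.0371
grasp_force: 60.6
```

```bash
python3 box.py 46 38
```

```text
0.5779719662778452 -0.3199976277577346 0.6606436827622408
shift [   2.2    6.8 -148.9] turn 0.0 phi 174.6 zax [-0.002  0.034 -0.999] j [-0.52  0.72  0.21  1.08  0.03 -0.43] now [ 0.5792 -0.3219  0.041 ]
shift [1.4 1.6 6.1] turn 0.0 phi 174.6 zax [-0.002  0.034 -0.999] j [-0.52  0.72  0.21  1.08  0.03 -0.43] now [ 0.5792 -0.3219  0.041 ]
20.775 0.03708583238403414 60.576331615448 [ 0.14881208 -0.58792598 -1.02862329]
```

Call:
step_arm --rows '[[[0,0,3],0],[[0,0,5.5],0],[[0,0,5.5],0],[[0,0,5.5],0]]'

```text
clock: 21.28
eef_pos: [0.5782, -0.3238, 0.088]
tool_rot: [0.047, 0.999, 0.018, -0.003]
ft_force: [-0.0, -0.2, 0.1]
grip_width: 0.0368
grasp_force: 60.9
```

Call:
step_arm --rows '[[[0,0,0],0],[[0,0,0],0],[[0,0,0],0],[[0,0,-30],0],[[0,0,-80],0],[[0,60,-135],0],[[0,120,-155],0]]' --claw -0.18

```text
clock: 22.15
eef_pos: [0.5891, -0.2267, 0.2414]
tool_rot: [0.049, 0.999, 0.017, -0.001]
ft_force: [0.2, 0.2, -0.4]
grip_width: 0.0506
grasp_force: 0.0
```

```bash
cat > nxt.py <<'E'
from stones import *
import sys
im,d,P=cam('top'); X=cloud(P,d); hsv=cv2.cvtColor(im,cv2.COLOR_RGB2HSV)
m=((hsv[...,1]>60)&(hsv[...,0]<25)&(X[...,2]>.036)&(X[...,2]<.13)&(X[...,0]>.36)&(X[...,0]<.73)&(X[...,1]>-.46)&(X[...,1]<.27)).astype(np.uint8)
c,l,s,_=cv2.connectedComponentsWithStats(m); B=[]
for i in range(1,c):
    if s[i,4]>30:
        q=X[l==i]; t=q[q[:,2]>np.percentile(q[:,2],90)-.006]; r=cv2.minAreaRect(t[:,:2].astype(np.float32)); a=r[2] if r[1][0]>r[1][1] else r[2]-90
        print(s[i,4],'z',t[:,2].mean().round(3),'ctr',np.round(r[0],4),'size',np.round(sorted(r[1]),3),'yaw',round(a,1))
        if t[:,2].mean()>.09: B.append((r[0],a))
k=int(sys.argv[1]); B.sort(key=lambda b:-b[0][0])
if len(B)>k:
    (x,y),a=B[k]; print('next',x,y,a); plang(x,y,.18,a); plang(x,y,.104,a)
save(sys.argv[2],im)
E
python3 nxt.py 0 n1.png
```

```text
416 z 0.116 ctr [ 0.6048 -0.0087] size [0.037 0.06 ] yaw 8.8
430 z 0.116 ctr [ 0.521  -0.0132] size [0.037 0.063] yaw -3.9
443 z 0.116 ctr [ 0.445  -0.0179] size [0.037 0.061] yaw 11.5
126 z 0.039 ctr [0.3783 0.2548] size [0.03  0.034] yaw 3.2
next 0.6048253178596497 -0.008724544197320938 8.772760391235352
shift [  4.9 208.   19.3] turn -13.9 phi 174.9 zax [ 0.003  0.039 -0.999] j [-0.37  0.54  0.29  1.34  0.04 -0.28] now [ 0.5911 -0.2169  0.1913]
shift [  4.9 205.1  95.3] turn -13.9 phi 174.9 zax [ 0.003  0.039 -0.999] j [-0.37  0.54  0.29  1.34  0.04 -0.28] now [ 0.5911 -0.2169  0.1913]
```

Call:
step_arm --rows '[[[0,0,0],-10],[[0,0,0],-14],[[0,0,0],-14],[[0,0,0],-14]]' --claw -0.4

```text
clock: 22.7
eef_pos: [0.5884, -0.2263, 0.2384]
tool_rot: [-0.074, 0.997, 0.018, -0.001]
ft_force: [-0.2, -0.4, 0.2]
grip_width: 0.0601
grasp_force: 0.0
```

```bash
python3 nxt.py 0 n2.png
```

```text
410 z 0.116 ctr [ 0.6049 -0.0089] size [0.037 0.06 ] yaw 8.5
435 z 0.116 ctr [ 0.5208 -0.0131] size [0.037 0.064] yaw -3.9
438 z 0.116 ctr [ 0.445  -0.0179] size [0.037 0.062] yaw 11.6
125 z 0.039 ctr [0.3779 0.2558] size [0.028 0.034] yaw 4.6
next 0.6049460768699646 -0.008869154378771782 8.505666732788086
shift [-48.5 210.3  12.1] turn 0.0 phi -171.5 zax [-0.005  0.036 -0.999] j [-0.38  0.55  0.29  1.33  0.03 -0.53] now [ 0.5881 -0.2244  0.1844]
shift [-48.5 207.5  88.1] turn 0.0 phi -171.5 zax [-0.005  0.036 -0.999] j [-0.38  0.55  0.29  1.33  0.03 -0.53] now [ 0.5881 -0.2244  0.1844]
```

Call:
step_arm --rows '[[[-13,60,3],0],[[-26,120,6],0],[[-39,180,9],0],[[-48.5,210,12],0],[[-48.5,210,12],0],[[-48.5,208,60],0],[[-48.5,207.5,80],0],[[-48.5,207.5,87],0],[[-48.5,207.5,87],0],[[-48.5,207.5,87],0]]'

```text
clock: 24.0
eef_pos: [0.606, -0.0113, 0.1606]
tool_rot: [-0.074, 0.997, 0.018, 0.0]
ft_force: [0.6, 0.4, -0.2]
grip_width: 0.0596
grasp_force: 0.0
```

Call:
step_arm --rows '[[[0,0,0],0],[[0,0,0],0],[[0,0,0],0],[[0,0,0],0],[[0,0,-15],0],[[0,0,-50],0],[[0,0,-90],0],[[0,0,-90],0],[[0,0,-90],0]]' --claw 1

```text
clock: 25.12
eef_pos: [0.605, -0.0139, 0.2483]
tool_rot: [-0.075, 0.997, 0.018, -0.002]
ft_force: [-0.6, -0.1, -2.4]
grip_width: 0.0371
grasp_force: 60.2
```

```bash
python3 box.py 46 -38
```

```text
0.5708197344656382 -0.3956603370675687 0.6945374515343602
shift [  90.6 -374.3   -9.3] turn 14.0 phi -171.4 zax [-0.006  0.036 -0.999] j [-0.04  0.48  0.21  1.31  0.04 -0.19] now [ 0.6046 -0.0119  0.1944]
shift [  90.5 -380.   145.6] turn 14.0 phi -171.4 zax [-0.006  0.036 -0.999] j [-0.04  0.48  0.21  1.31  0.04 -0.19] now [ 0.6046 -0.0119  0.1944]
25.125 0.037132609118779164 60.17553269863129 [-0.59704894 -0.05511362 -2.36841898]
```

Call:
step_arm --rows '[[[15,-60,0],5],[[29,-120,0],10],[[44,-180,-3],14],[[58,-240,-6],14],[[73,-300,-9],14],[[87,-360,-9],14],[[90.5,-374,-9],14],[[90.5,-376,40],14],[[90.5,-378,95],14],[[90.5,-380,130],14],[[90.5,-380,138],14],[[90.5,-380,138],14]]'

```text
clock: 26.62
eef_pos: [0.5719, -0.3972, 0.0968]
tool_rot: [0.047, 0.999, 0.018, -0.004]
ft_force: [-0.4, 0.4, -1.2]
grip_width: 0.0371
grasp_force: 60.5
```

```bash
python3 box.py 46 -38
```

```text
0.5708197344656382 -0.3956603370675687 0.6945374515343602
shift [   2.2    4.9 -147. ] turn 0.0 phi 174.6 zax [-0.006  0.037 -0.999] j [-0.62  0.78  0.34  1.15  0.03 -0.52] now [ 0.5716 -0.3952  0.0429]
shift [ 0.7 -0.8  7.9] turn 0.0 phi 174.6 zax [-0.006  0.037 -0.999] j [-0.62  0.78  0.34  1.15  0.03 -0.52] now [ 0.5716 -0.3952  0.0429]
26.625 0.03707089434333823 60.49984931945801 [-0.39990923  0.40661866 -1.24716476]
```

Call:
step_arm --rows '[[[0,0,3],0],[[0,0,6],0],[[0,0,6],0]]'

```text
clock: 27.0
eef_pos: [0.5721, -0.3979, 0.0921]
tool_rot: [0.047, 0.999, 0.018, -0.003]
ft_force: [0.3, 0.6, -2.5]
grip_width: 0.037
grasp_force: 60.5
```

Call:
step_arm --rows '[[[0,0,0],0],[[0,0,0],0],[[0,0,0],0],[[0,0,-30],0],[[0,0,-80],0],[[0,20,-130],0],[[0,80,-145],0],[[0,140,-145],0],[[0,200,-145],0],[[0,250,-145],0],[[0,250,-145],0],[[0,250,-145],0]]' --claw -0.18

```text
clock: 28.5
eef_pos: [0.5964, -0.1544, 0.2454]
tool_rot: [0.047, 0.999, 0.018, -0.003]
ft_force: [0.0, 0.2, 0.2]
grip_width: 0.0506
grasp_force: 0.0
```

```bash
python3 nxt.py 0 n3.png
```

```text
448 z 0.116 ctr [ 0.5209 -0.0133] size [0.038 0.064] yaw -3.9
349 z 0.044 ctr [ 0.5431 -0.3802] size [0.035 0.06 ] yaw -6.8
450 z 0.116 ctr [ 0.4452 -0.0176] size [0.038 0.062] yaw 11.2
130 z 0.039 ctr [0.3766 0.2561] size [0.028 0.035] yaw 10.2
next 0.5209364891052246 -0.013270985335111618 -3.8534164428710938
shift [ 88.  131.7  16.6] turn -1.6 phi 174.5 zax [-0.005  0.036 -0.999] j [-0.27  0.51  0.25  1.32  0.03 -0.17] now [ 0.596  -0.1532  0.1913]
shift [ 87.4 129.   92.5] turn -1.6 phi 174.5 zax [-0.005  0.036 -0.999] j [-0.27  0.51  0.25  1.32  0.03 -0.17] now [ 0.596  -0.1532  0.1913]
```

View pics/n3.png

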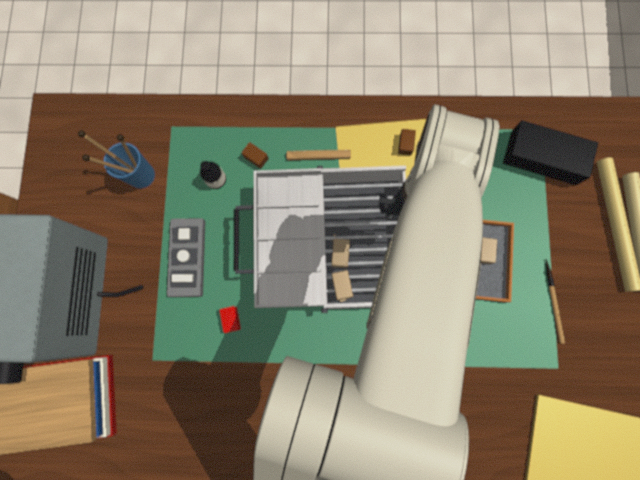

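Call:
step_arm --rows '[[[40,50,8],-1.6],[[80,100,16],-1.6],[[88,132,16],-1.6],[[88,132,16],-1.6],[[88,130,60],-1.6],[[87.5,129,82],-1.6],[[87.5,129,91],-1.6],[[87.5,129,91],-1.6],[[87.5,129,91],-1.6]]' --claw -0.4

```text
clock: 29.68
eef_pos: [0.522, -0.0151, 0.1605]
tool_rot: [0.034, 0.999, 0.018, -0.002]
ft_force: [-0.4, 0.2, 0.4]
grip_width: 0.0602
grasp_force: 0.0
```

Call:
step_arm --rows '[[[0,0,0],0],[[0,0,0],0],[[0,0,0],0],[[0,0,0],0],[[0,0,-15],0],[[0,0,-50],0],[[0,0,-90],0],[[0,0,-90],0],[[0,0,-90],0]]' --claw 1

```text
clock: 30.8
eef_pos: [0.5207, -0.0175, 0.2487]
tool_rot: [0.033, 0.999, 0.018, -0.004]
ft_force: [-0.6, 0.9, -2.3]
grip_width: 0.0371
grasp_force: 60.6
```

```bash
python3 nxt.py 0 n4.png; python3 box.py -46 38; python3 - <<'E'
import cv2
im=cv2.imread('pics/n4.png')[150:350,300:560]; cv2.imwrite('pics/n4c.png',cv2.resize(im,None,fx=2,fy=2))
E
```

```text
380 z 0.044 ctr [ 0.5767 -0.3187] size [0.038 0.063] yaw -6.7
377 z 0.044 ctr [ 0.5431 -0.3791] size [0.038 0.06 ] yaw -7.4
112 z 0.039 ctr [0.3783 0.2541] size [0.03  0.034] yaw 3.2
0.48638026553436187 -0.31133966293243126 0.5774929855990948
shift [  13.8 -297.3   -6.4] turn 1.6 phi 176.2 zax [-0.008  0.036 -0.999] j [-0.05  0.32 -0.04  1.22  0.04  0.02] now [ 0.52   -0.0156  0.1941]
shift [  12.2 -302.8  148.5] turn 1.6 phi 176.2 zax [-0.008  0.036 -0.999] j [-0.05  0.32 -0.04  1.22  0.04  0.02] now [ 0.52   -0.0156  0.1941]
30.85 0.03709521878464516 60.622819662094116 [ 0.10934355 -0.31778923 -3.30745166]
```

View pics/n4c.png

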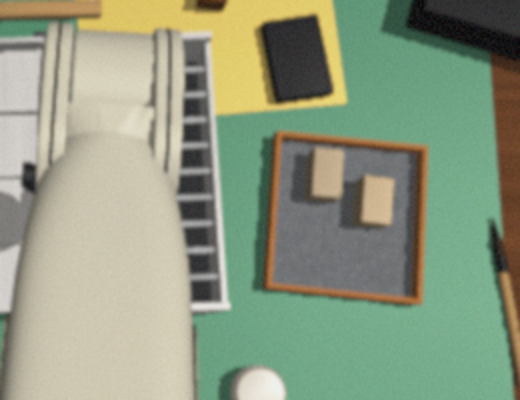

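Call:
step_arm --rows '[[[3,-60,0],1.6],[[6,-120,0],1.6],[[9,-180,-3],1.6],[[12,-240,-6],1.6],[[15,-297,-6],1.6],[[15,-297,-6],1.6],[[15,-299,40],1.6],[[14.5,-301,95],1.6],[[14.5,-303,130],1.6],[[14.5,-303,141],1.6],[[14.5,-303,141],1.6],[[14.5,-303,141],1.6]]'

```text
clock: 32.35
eef_pos: [0.4872, -0.3141, 0.0996]
tool_rot: [0.047, 0.999, 0.017, -0.002]
ft_force: [-0.2, -0.2, -2.5]
grip_width: 0.0371
grasp_force: 61.1
```

```bash
python3 box.py -48 38
```

```text
0.48438914160515567 -0.3111514463057942 0.5757152621245741
shift [   3.6    5.8 -144.3] turn 0.0 phi 174.6 zax [-0.002  0.034 -0.999] j [-0.58  0.57 -0.06  0.96  0.03 -0.49] now [ 0.4871 -0.3123  0.0456]
shift [ 2.8  0.5 10.6] turn 0.0 phi 174.6 zax [-0.002  0.034 -0.999] j [-0.58  0.57 -0.06  0.96  0.03 -0.49] now [ 0.4871 -0.3123  0.0456]
32.35 0.03714874833310185 61.11261606216431 [-0.17324414 -0.23946226 -2.48981386]
```

Call:
step_arm --rows '[[[2,0,4],0],[[3,0,9],0],[[3,0,9],0],[[3,0,9],0]]'

```text
clock: 32.85
eef_pos: [0.4831, -0.3134, 0.0892]
tool_rot: [0.047, 0.999, 0.018, -0.003]
ft_force: [0.8, -1.1, -0.9]
grip_width: 0.0373
grasp_force: 61.4
```

Call:
step_arm --rows '[[[0,0,0],0],[[0,0,0],0],[[0,0,0],0],[[0,0,-30],0],[[0,0,-80],0],[[0,20,-130],0],[[0,80,-150],0],[[0,140,-150],0],[[0,200,-150],0],[[0,250,-150],0],[[0,250,-150],0],[[0,250,-150],0]]' --claw -0.18

```text
clock: 34.35
eef_pos: [0.5074, -0.0698, 0.2477]
tool_rot: [0.047, 0.999, 0.018, -0.003]
ft_force: [0.5, -0.1, 0.6]
grip_width: 0.0502
grasp_force: 0.0
```

```bash
python3 nxt.py 0 n5.png; python3 -c "
from h import *
plang(.445,-.0178,.18,11.6)"
```

```text
376 z 0.044 ctr [ 0.5761 -0.319 ] size [0.037 0.062] yaw -5.3
374 z 0.044 ctr [ 0.5428 -0.3788] size [0.038 0.059] yaw -6.8
410 z 0.044 ctr [ 0.4825 -0.3089] size [0.038 0.064] yaw -5.2
258 z 0.116 ctr [ 0.4484 -0.0052] size [0.031 0.068] yaw -15.1
106 z 0.039 ctr [0.3784 0.2555] size [0.028 0.034] yaw 2.2
next 0.4484306871891022 -0.005183268338441849 -15.077621459960938
shift [64.3 57.  16.2] turn 9.6 phi 174.5 zax [-0.005  0.036 -0.999] j [-0.15  0.3  -0.06  1.22  0.03 -0.06] now [ 0.5071 -0.0685  0.1937]
shift [63.7 54.3 92.2] turn 9.6 phi 174.5 zax [-0.005  0.036 -0.999] j [-0.15  0.3  -0.06  1.22  0.03 -0.06] now [ 0.5071 -0.0685  0.1937]
shift [66.5 44.1 15.8] turn -17.1 phi 174.5 zax [-0.005  0.036 -0.999] j [-0.15  0.3  -0.06  1.22  0.03 -0.06] now [ 0.5071 -0.0685  0.1937]
```

Call:
step_arm --rows '[[[35,25,8],-8.5],[[66.5,44,16],-17],[[66.5,44,16],-17],[[66.5,44,16],-17],[[66.5,43,60],-17],[[66,41.5,82],-17],[[66,41.5,91],-17],[[66,41.5,91],-17],[[66,41.5,91],-17]]' --claw -0.4

```text
clock: 35.52
eef_pos: [0.4463, -0.0193, 0.1597]
tool_rot: [-0.1, 0.995, 0.018, 0.0]
ft_force: [-0.1, 0.5, -0.3]
grip_width: 0.0598
grasp_force: 0.0
```

Call:
step_arm --rows '[[[0,0,0],0],[[0,0,0],0],[[0,0,0],0],[[0,0,0],0],[[0,0,-15],0],[[0,0,-50],0],[[0,0,-90],0],[[0,0,-90],0],[[0,0,-90],0]]' --claw 1

```text
clock: 36.65
eef_pos: [0.4448, -0.0221, 0.2475]
tool_rot: [-0.101, 0.995, 0.018, -0.002]
ft_force: [0.6, -0.1, -3.3]
grip_width: 0.0367
grasp_force: 60.9
```

```bash
python3 box.py -55 -39
```

```text
0.47017386772740855 -0.38715095938700184 0.6090560986050683
shift [  48.4 -364.6   -9.9] turn 17.0 phi -168.4 zax [-0.007  0.036 -0.999] j [-0.07  0.17 -0.23  1.18  0.04 -0.27] now [ 0.4444 -0.0202  0.1936]
shift [  48.4 -370.3  145. ] turn 17.0 phi -168.4 zax [-0.007  0.036 -0.999] j [-0.07  0.17 -0.23  1.18  0.04 -0.27] now [ 0.4444 -0.0202  0.1936]
36.65 0.036694720163752186 60.927722454071045 [ 0.58454478 -0.09501975 -3.32497225]
```

Call:
step_arm --rows '[[[8,-60,0],5],[[16,-120,-3],10],[[24,-180,-6],17],[[32,-240,-9],17],[[40,-300,-10],17],[[47,-355,-10],17],[[48.5,-365,-10],17],[[48.5,-366,40],17],[[48.5,-368,95],17],[[48.5,-370,130],17],[[48.5,-370,138],17],[[48.5,-370,138],17]]'

```text
clock: 38.15
eef_pos: [0.4715, -0.3884, 0.0967]
tool_rot: [0.047, 0.999, 0.019, -0.004]
ft_force: [-0.7, 0.0, -2.9]
grip_width: 0.0371
grasp_force: 61.3
```

```bash
python3 box.py -55 -39
```

```text
0.47017386772740855 -0.38715095938700184 0.6090560986050683
shift [   2.3    4.6 -147.2] turn 0.0 phi 174.6 zax [-0.006  0.037 -0.999] j [-0.7   0.63  0.04  1.01  0.02 -0.6 ] now [ 0.4712 -0.3864  0.0428]
shift [ 0.8 -1.1  7.7] turn 0.0 phi 174.6 zax [-0.006  0.037 -0.999] j [-0.7   0.63  0.04  1.01  0.02 -0.6 ] now [ 0.4712 -0.3864  0.0428]
38.15 0.03712688974058374 61.34748101234436 [-0.6937463   0.02007619 -2.86122387]
```

Call:
step_arm --rows '[[[0,0,4],0],[[0,0,7],0],[[0,0,7],0],[[0,0,7],0]]'

```text
clock: 38.65
eef_pos: [0.4717, -0.3891, 0.0906]
tool_rot: [0.047, 0.999, 0.018, -0.003]
ft_force: [0.8, -0.8, -3.3]
grip_width: 0.0373
grasp_force: 61.4
```

Call:
step_arm --rows '[[[0,0,0],0],[[0,0,0],0],[[0,0,0],0],[[0,0,-30],0],[[0,0,-80],0],[[0,20,-130],0],[[0,80,-160],0],[[0,140,-160],0],[[0,200,-160],0],[[0,260,-160],0],[[0,320,-160],0],[[0,380,-160],0]]' --claw -0.18

```text
clock: 40.15
eef_pos: [0.5084, -0.0149, 0.2641]
tool_rot: [0.047, 0.999, 0.018, -0.003]
ft_force: [1.0, 0.5, 0.2]
grip_width: 0.0504
grasp_force: 0.0
```

Call:
step_arm --rows '[[[0,60,0],0],[[0,120,0],0],[[0,180,0],0],[[0,240,0],0],[[0,300,0],0],[[0,360,0],0],[[0,360,0],0],[[0,360,0],0],[[0,360,0],0]]' --claw 1

```text
clock: 41.28
eef_pos: [0.5426, 0.34, 0.2766]
tool_rot: [0.048, 0.999, 0.018, -0.003]
ft_force: [-0.4, 1.3, 0.2]
grip_width: 0.0001
grasp_force: 0.0
```

```bash
python3 nxt.py 9 n6.png; python3 - <<'E'
from h import *
im,d,P=cam('top'); save('n7.png',cv2.resize(im[150:320,230:530],None,fx=2.6,fy=2.6,interpolation=cv2.INTER_CUBIC))
plang(.5183,.3784,.075,174.6,L=.073)
o=bot.get_obs(); print(o['grip_width'],o['clock'])
E
```

```text
376 z 0.044 ctr [ 0.5762 -0.319 ] size [0.037 0.063] yaw -4.6
375 z 0.044 ctr [ 0.5424 -0.379 ] size [0.038 0.06 ] yaw -7.0
413 z 0.044 ctr [ 0.4823 -0.3085] size [0.038 0.063] yaw -5.8
409 z 0.044 ctr [ 0.4703 -0.384 ] size [0.038 0.061] yaw -3.2
120 z 0.039 ctr [0.376  0.2563] size [0.029 0.035] yaw 13.5
shift [ 26.4  28.7 130.2] turn -0.1 phi 174.5 zax [-0.005  0.036 -0.999] j [0.55 0.53 0.36 1.39 0.03 0.64] now [0.5424 0.3426 0.2038]
0.0005969586251345006 41.375
```

View pics/n7.png

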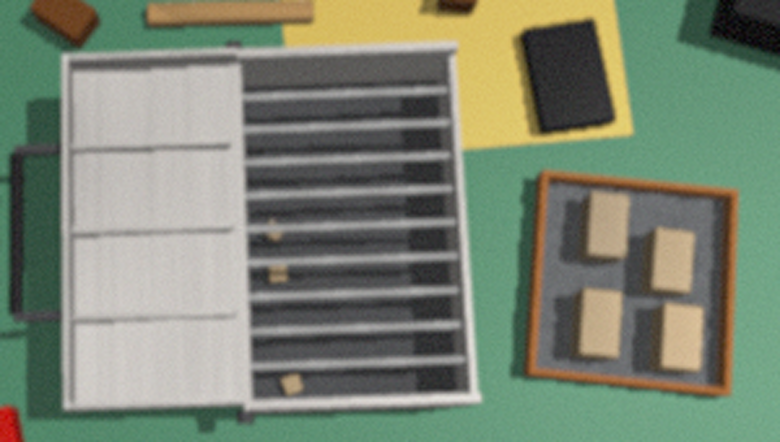

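```bash
python3 - <<'E'
from stones import *
im,d,P=cam('top'); X=cloud(P,d); hsv=cv2.cvtColor(im,cv2.COLOR_RGB2HSV)
for a,b in((275,232),(278,273),(292,384)):
    u,v=int(230+a/2.6),int(150+b/2.6); q=X[v-3:v+4,u-3:u+4].reshape(-1,3); k=(hsv[v-3:v+4,u-3:u+4,1]>60).ravel(); print(q[k].round(3).tolist()[:9], k.sum())
for t in bot.trace('offcut1_center','top'): print(t['score'],t['uv'],t['pixels'].sum(),np.nanmedian(X[t['pixels']],0))
plang(.5183,.3784,.075,174.6,L=.073)
# keys from wrist
im,d,P=cam('wrist'); X=cloud(P,d)
for t in ('key_round_top','key_square_top','key_long_top'):
    for r in bot.trace(t,'wrist')[:2]:
        q=X[r['pixels']]; q=q[abs(q[:,2]-.047)<.004]
        if len(q)>50: print(t,round(r['score'],2),r['uv'],np.round(cv2.minAreaRect(q[:,:2].astype(np.float32))[0],4),q[:,2].mean().round(4),len(q))
E
```

```text
[[0.566, 0.002, 0.025], [0.567, -0.001, 0.024], [0.566, -0.003, 0.025], [0.567, -0.006, 0.024], [0.566, 0.004, 0.013], [0.564, 0.002, 0.024], [0.563, -0.001, 0.027], [0.564, -0.003, 0.023], [0.565, -0.006, 0.019]] 11
[[0.534, 0.004, 0.019], [0.534, 0.001, 0.018], [0.534, -0.001, 0.02], [0.534, -0.004, 0.02], [0.534, -0.006, 0.019], [0.534, -0.009, 0.021], [0.534, -0.011, 0.02], [0.531, 0.004, 0.021], [0.531, 0.001, 0.02]] 37
[[0.431, -0.013, 0.007], [0.432, -0.015, 0.004], [0.431, -0.018, 0.006], [0.43, -0.02, 0.023], [0.431, -0.022, 0.02], [0.432, -0.025, 0.005], [0.429, -0.013, 0.01], [0.428, -0.015, 0.022], [0.428, -0.017, 0.025]] 48
0.54 [343.9, 299.9] 41 [ 0.42060812 -0.01991354  0.0194884 ]
shift [ 26.4  28.4 130.2] turn -0.1 phi 174.5 zax [-0.004  0.036 -0.999] j [0.55 0.53 0.36 1.39 0.03 0.64] now [0.5424 0.3429 0.2039]
key_round_top 0.71 [354.2, 187.1] [0.5156 0.3774] 0.0466 1134
key_square_top 0.67 [361.9, 252.5] [0.5715 0.3795] 0.0465 1168
key_long_top 0.75 [347.1, 106.6] [0.4598 0.376 ] 0.0467 1769
```

Call:
step_arm --rows '[[[28,30,40],0],[[28,29,90],0],[[28,28,130],0],[[28,28,140],0],[[28,28,140],0],[[28,28,140],0]]'

```text
clock: 42.42
eef_pos: [0.5179, 0.3777, 0.14]
tool_rot: [0.047, 0.999, 0.019, -0.002]
ft_force: [0.3, -0.6, 0.9]
grip_width: 0.0001
grasp_force: 0.0
```

```bash
python3 -c "
from h import *
plang(.517,.378,.040,174.6,L=.073); print(bot.get_obs()['ft_force'])"
```

```text
shift [ 0.4 -3.6 27. ] turn -0.0 phi 174.6 zax [-0.001  0.039 -0.999] j [0.62 0.61 0.13 1.07 0.03 0.71] now [0.5178 0.3805 0.0671]
[ 0.28420672 -0.57316459  0.94873528]
```

Call:
step_arm --rows '[[[0,-2,12],0],[[0,-3,20],0],[[0,-3,24],0],[[0,-3,27],0],[[0,-3,27.5],0],[[0,-3,27.5],0]]'

```text
clock: 43.18
eef_pos: [0.5164, 0.3748, 0.1135]
tool_rot: [0.048, 0.999, 0.018, -0.002]
ft_force: [-4.4, -4.1, 17.6]
grip_width: -0.0002
grasp_force: 8.6
```

```bash
python3 -c "
from h import *
plang(.517,.378,.040,174.6,L=.073); print(bot.get_obs()['ft_force'])"
```

```text
shift [-0.8  0.5  0.6] turn -0.0 phi 174.6 zax [-0.003  0.037 -0.999] j [0.62 0.63 0.09 1.02 0.03 0.71] now [0.5162 0.3775 0.0405]
[-4.36644558 -4.11632633 17.55729452]
```

Call:
step_arm --rows '[[[0,0,-15],0],[[0,0,-27],0],[[-30,4,-27],0],[[-56,7.3,-27],0],[[-56,7.3,-27],0],[[-56,7.3,-27],0],[[-56,7.3,-14],0],[[-56,7.3,-6],0],[[-56,7.3,-2],0],[[-56,7.3,0.5],0],[[-56,7.3,0.5],0],[[-56,7.3,0.5],0]]'

```text
clock: 44.68
eef_pos: [0.5717, 0.3767, 0.1135]
tool_rot: [0.047, 0.999, 0.018, -0.003]
ft_force: [-7.8, -5.2, 20.3]
grip_width: 0.0002
grasp_force: 10.0
```

```bash
python3 -c "
from h import *
plang(.573,.380,.040,174.6,L=.073); print(bot.get_obs()['ft_force'])"
```

```text
shift [-1.6  0.7  0.5] turn -0.0 phi 174.6 zax [-0.004  0.037 -0.999] j [0.57 0.72 0.26 1.1  0.03 0.67] now [0.5713 0.3794 0.0405]
[-7.76606696 -5.20605433 20.33609873]
```

Call:
step_arm --rows '[[[0,0,-15],0],[[0,0,-27],0],[[55,-7,-27],0],[[111,-13.5,-27],0],[[111,-13.5,-27],0],[[111,-13.5,-27],0],[[111,-13.5,-14],0],[[111,-13.5,-6],0],[[111,-13.5,-2],0],[[111,-13.5,0],0],[[111,-13.5,0],0],[[111,-13.5,0],0]]'

```text
clock: 46.18
eef_pos: [0.4621, 0.374, 0.1134]
tool_rot: [0.048, 0.999, 0.019, -0.002]
ft_force: [-4.6, -5.4, 22.9]
grip_width: 0.0003
grasp_force: 10.9
```

```bash
python3 -c "
from h import *
plang(.461,.377,.040,174.6,L=.073); print(bot.get_obs()['ft_force'])"
```

```text
shift [1.  0.1 0.4] turn -0.1 phi 174.5 zax [-0.002  0.038 -0.999] j [ 0.67  0.55 -0.05  0.95  0.03  0.76] now [0.462  0.3768 0.0404]
[-4.5558237  -5.37472387 22.92277451]
```

Round again: dx +56, dy +1 → tool (−55.6, +6.3).

Call:
step_arm --rows '[[[0,0,-15],0],[[0,0,-27],0],[[-28,3,-27],0],[[-55,6.3,-27],0],[[-55,6.3,-27],0],[[-55,6.3,-27],0],[[-55,6.3,-14],0],[[-55,6.3,-6],0],[[-55,6.3,-2],0],[[-55,6.3,0],0],[[-55,6.3,0],0],[[-55,6.3,0],0]]'

```text
clock: 47.68
eef_pos: [0.5153, 0.3748, 0.1134]
tool_rot: [0.047, 0.999, 0.018, -0.003]
ft_force: [-7.4, -6.0, 21.8]
grip_width: 0.0001
grasp_force: 10.9
```

Call:
step_arm --rows '[[[0,0,-15],0],[[0,0,-60],0],[[0,0,-120],0],[[0,0,-120],0],[[0,0,-120],0],[[0,0,-120],0]]'

```text
clock: 48.42
eef_pos: [0.5157, 0.3702, 0.2271]
tool_rot: [0.047, 0.999, 0.017, -0.005]
ft_force: [0.1, 0.0, -0.5]
grip_width: 0.0001
grasp_force: 0.0
```

```bash
python3 nxt.py 9 f.png; python3 -c "
from h import *
o=bot.get_obs(); print(o['clock'],o['eef_pos'],o['ft_force'],o['joint_vel'].round(3))"
```

```text
376 z 0.044 ctr [ 0.5762 -0.319 ] size [0.037 0.062] yaw -4.7
370 z 0.044 ctr [ 0.5424 -0.3784] size [0.039 0.06 ] yaw -6.9
411 z 0.044 ctr [ 0.4824 -0.3088] size [0.038 0.064] yaw -4.8
403 z 0.044 ctr [ 0.4702 -0.3834] size [0.038 0.062] yaw -3.5
125 z 0.039 ctr [0.3786 0.2544] size [0.03  0.034] yaw 1.4
48.475 [0.51577748 0.37023519 0.22713894] [ 0.14016853 -0.05682324 -0.13919826] [-0.001 -0.001  0.007  0.    -0.     0.   ]
```

```bash
python3 -c "
from h import *
print(bot.job_done())"
```

```text
the job is handed in; nothing more can be done
None
```

The job is handed in at about 48 s: all four seal blanks lie side by side in the felt-lined box, the three offcuts I could see are in the tub, the tray is down, and the keys were pressed fully in order (round, square, long, round).

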